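# Change over the sharps pots

## Task

The yellow sharps pot with the red tape is full: press its raised green cap fully down so that it is shut. Open the other yellow pot for use by pulling its green cap fully up, as far as it goes, and leave the blue cap of the white pot as it is.

Things in the scene. Friction and masses are not known exactly. Their poses are not given: they have to be found in the camera images.
- full_cap: Light green cap of the full pot (yellow, red tape on wall and rim); starts raised 18 to 30 mm. Ribbed grip, 34 mm diameter, 32 mm tall, on a 54 mm flange 6 mm thick: 38 mm tall in all. Origin: centre of the flange's underside; z up the cap's axis. It slides vertically on a captive stem: origin 150 mm above the trolley top when shut (hard stop on the pot's flat collar), 180 mm when fully up.
- fresh_cap: Light green cap of the fresh pot (yellow, no tape); starts shut or up to 4 mm above it. Cap, origin, heights as full_cap. On all three a friction detent holds the cap at any height it is left at: about 6 N slides it either way; end stops at both ends, it cannot come off. Pots: fixed to the trolley, 122 mm diameter, lid and collar top at 150 mm, in any order, centres at least 150 mm apart.
- blue_cap: Light blue cap (dark blue lid) of the white pot, a bystander: starts raised 12 to 30 mm and must stay there. Cap, pot, origin, heights and detent as the green ones. Nothing else on the trolley within reach of the caps stands higher than a raised cap's top, 218 mm.

How it is judged (in metres and radians):
At the end, for the whole second after the job is handed in: The taped pot's cap is shut (origin below 156 mm), the fresh pot's cap is up (origin above 173 mm), both at rest, and the blue cap is within 10 mm of where it began (height (world z) of full_cap below 0.156 m and height (world z) of fresh_cap above 0.173 m and distance of blue_cap from where it was at the start of the episode below 0.01 m and linear speed of each of full_cap, fresh_cap below 0.02 m/s); the robot touches nothing.
It fails at once if the blue cap is pushed or pulled more than 10 mm (distance of blue_cap from where it was at the start of the episode above 0.01 m).
It also fails if it takes over 37 s, if anything falls off the work surface, if the arm or the gripper's body presses on something with over 40 N, if the wrist force passes 120 N, or if a joint passes its speed limit or range.

## Robot

A 6-joint arm with a two-finger parallel gripper is mounted at the origin on the work surface. World frame = base frame: x ahead of the robot, y to its left, z up, the work surface at z = 0. Lengths are in mm, angles in rad, forces in N, time in s.
With the tool pointing down it reaches from about 300 to 775 mm from the base axis. Payload 14.6 kg.
Tool frame: the origin (TCP) lies midway between the tips of the shut fingers; the grasp point (between the pads) lies behind it (manip.grip_depth is the z of the grasp point in the tool frame, in mm); z points along the fingers, y is the line along which they close (so a half turn about z gives the same grasp; the last joint's range is limited). The gripper opens to 94 mm and grips with 3 to 60 N. Pads are 16 mm wide; open, the fingers measure 119 mm over their backs; the gripper's body (75 mm by 177 mm) begins 78 mm behind the grasp point.
Start: joints at [1.179, 0.3, 1.521, -0, 1.321, -0.067], TCP at [175.513, 521.234, 205.446] pointing down, gripper open.
Joint ranges: [-3.03, 3.03], [-0.79, 2.21], [0.23, 2.52], [-1.04, 4.18], [0, 3.07], [-2.55, 2.55]. Speed limits (rad/s): [2.22, 2.22, 2.57, 3.14, 3.14, 3.14].

## Interface

Orientations are given as [roll, pitch, yaw] about the fixed x, y, z axes, in that order (R = Rz(yaw) Ry(pitch) Rx(roll)).
In Python, from cell import manip gives the robot as it stands.
- The arm moves only by the tool run_rows, called by a JSON object that holds its "fn" and its "kwargs", one argument or row to a line. Schema: {"type":"object","properties":{"plan":{"type":"object","properties":{"motion":{"type":"array","items":{"type":"array","items":{"type":"number"},"minItems":6,"maxItems":6},"minItems":1,"maxItems":5}},"additionalProperties":false,"required":["motion"]},"finger_gap":{"type":"number"},"clamp_n":{"type":"number"},"only":{"type":"string"},"quiet":{"type":"boolean"},"lines":{"type":"string"}},"required":["plan"],"additionalProperties":false}. plan is an object whose key "motion" holds a list of rows, 1 to 5 of them, each of 6 numbers: dx, dy, dz in mm, then a rotation vector rx, ry, rz in rad; each row is the pose to reach, as a shift and turn from the pose commanded when the call began, along the tool's axes at that moment; what a row does not reach only later rows make up. A row lasts 1/10 s, in which the tool goes at most 50 mm and 0.15 rad, less where a joint would pass 70% of its speed; a pose out of reach is approached as far as the arm can. finger_gap is the finger opening in mm, set as the call begins (left out keeps the last). The fingers move at their own pace and stop on an object; clamp_n is the grip in N (left out, the last holds). Time passes only in rows, so rows that do not move let the fingers close. The tool returns the time, the measured TCP pose, the force, the opening and the grip force at its end. only (a regular expression) keeps the lines of the reply that match it, lines (a string "A,B") keeps lines A to B, and quiet returns only ok. Input that does not fit is refused with a message, and nothing moves.
- manip.read_state(): the state, without advancing time (a new reading comes with each control period).
- manip.camera(name): name is "scene" or "top" or "wrist"; returns (picture, depth): 480x640x3 uint8, red, green, blue; 480x640 float32, mm along the optical axis (not along the pixel's ray), 0 where there is no reading.
- manip.camera_info(name): a dict with "K" (3x3 intrinsics, pixels), "rvec" (rotation vector, rad) and "tvec" (3), from world to camera coordinates, as OpenCV has them; the wrist camera has in their place "mount" (4x4, takes a point from camera to tool coordinates, whose origin is the TCP and whose axes are the flange's). Camera axes: x right, y down, z forward; pixel columns grow to the right and rows downward; lengths in mm; the calibration is good to about 2 mm. A picture is of the moment at which its call begins: read the wrist's pose just before it. camera_info takes no time and is no camera call.
- manip.sign_off(): hands the job in; it is judged then, once.
The state is a dict: "clock": time; "joints": joint angles; "qd": joint speeds; "effort": joint torques, N m; "eef_pos": TCP position; "eef_rot": TCP orientation; "wrist_force": force on the tool from outside, world axes, zero at the start; "moment": the same for the moment, N m; "finger_gap": finger opening in mm; "finger_force": force on a finger pad.
Only numpy, scipy, OpenCV 4.12 (cv2) and the standard library are available. Lean on these libraries where they do the work, as an engineer would, in place of code of your own. Each camera call takes 0.05 s, during which the arm holds its last target. There are 200 camera calls.

## Working session

There is one attempt and no reset: what is moved stays moved. The work goes in short steps, Python scripts to look and compute and a tool call to move; the robot and the scene stay as the last step left them, time stands still between calls to the robot, and variables do not carry over. Pictures are saved under pics/ and viewed, at most 10 in all, crops included, and the job is handed in when it is done.

```bash
ls; mkdir -p pics
```

Run:
```python
from cell import manip
import cv2,numpy as np
print(manip.read_state(),manip.grip_depth)
out=[]
for n in("top","scene"):
    p,d=manip.camera(n); np.savez(f"pics/{n}.npz",p=p,d=d); cv2.imwrite(f"pics/{n}.png",p[...,::-1]); print(n,manip.camera_info(n))
print(manip.camera_info("wrist"))
```

```text
cell.py
pics
{'clock': 0.0, 'joints': array([ 1.17941251e+00,  3.00471659e-01,  1.52156980e+00,  4.13925173e-06,
        1.32070017e+00, -6.65821007e-02]), 'qd': array([ 5.99471887e-04, -7.51364853e-04,  1.73047784e-03,  3.01928669e-05,
        7.81049183e-04, -8.31537310e-05]), 'effort': array([-1.53609737e-03, -5.31808591e+01, -3.52742708e+01,  7.08619715e-02,
        2.43789976e-02, -5.28445878e-05]), 'eef_pos': array([175.41010708, 521.00586069, 204.890795  ]), 'eef_rot': array([-3.14044648e+00, -8.04454664e-05,  2.81678986e+00]), 'wrist_force': array([ 0.81388506,  0.37977264, -0.5040572 ]), 'moment': array([-0.03403131,  0.00082985,  0.01954955]), 'finger_force': 0.0, 'finger_gap': 94.07856423626833} -18.8
top {'K': array([[453.35421811,   0.        , 321.28520083],
       [  0.        , 453.35421811, 233.10467316],
       [  0.        ,   0.        ,   1.        ]]), 'rvec': array([ 2.11585524, -2.16929952,  0.24382459]), 'tvec': array([  0.92040503, 564.27028424, 783.17983777])}
scene {'K': array([[514.60235623,   0.        , 313.18623634],
       [  0.        , 514.60235623, 244.62453406],
       [  0.        ,   0.        ,   1.        ]]), 'rvec': array([ 2.10611912,  0.44347697, -0.26067884]), 'tvec': array([-511.46943705,   38.04410342, 1205.69250183])}
{'K': array([[369.71657337,   0.        , 315.23828757],
       [  0.        , 369.71657337, 240.24886893],
       [  0.        ,   0.        ,   1.        ]]), 'mount': array([[-1.58028921e-04, -9.58139777e-01, -2.86300789e-01,
         8.27927170e+01],
       [ 9.99999959e-01, -8.28829547e-05, -2.74590435e-04,
         2.54982527e-01],
       [ 2.39366563e-04, -2.86300821e-01,  9.58139751e-01,
        -1.79192747e+02],
       [ 0.00000000e+00,  0.00000000e+00,  0.00000000e+00,
         1.00000000e+00]])}
```

View pics/top.png

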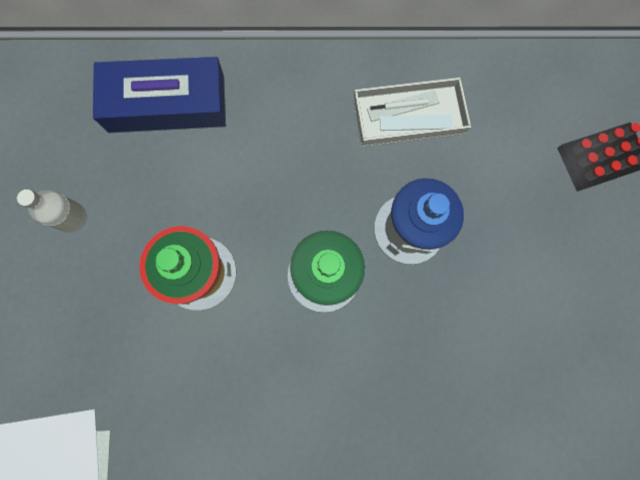

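View pics/scene.png

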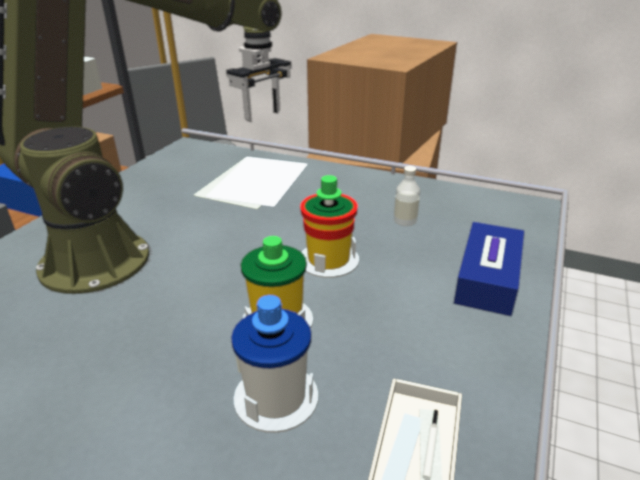

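The top view shows the taped pot's cap at about (172,260), the fresh cap at (329,265), and the blue cap at (436,207). The scene view confirms the taped and blue caps are raised and the fresh cap is low.

Run:
```python
from cell import manip
import cv2,numpy as np
for n in("top","scene"):
    f=np.load(f"pics/{n}.npz"); p,d=f["p"],f["d"]; c=manip.camera_info(n); K=c["K"]; R=cv2.Rodrigues(c["rvec"])[0]; t=c["tvec"]
    h=cv2.cvtColor(p,cv2.COLOR_RGB2HSV)
    for col,lo,hi in(("green",(50,120,120),(70,255,255)),("blue",(100,100,165),(118,255,255))):
        m=cv2.inRange(h,lo,hi); k,l,s,_=cv2.connectedComponentsWithStats(m)
        for i in range(1,k):
            if s[i,4]<150: continue
            v,u=np.where((l==i)&(d>0)); z=d[v,u]
            P=(np.linalg.inv(K)@np.stack([u*z,v*z,z])-t[:,None]).T@R
            zt=np.percentile(P[:,2],95) if n=="scene" else np.percentile(P[:,2],90)
            T=P[np.abs(P[:,2]-zt)<4]
            print(n,col,s[i],"top z",zt.round(1),"mid",((T.min(0)+T.max(0))/2).round(1),"ext",np.ptp(T,axis=0).round(1),"zhist",np.percentile(P[:,2],[5,25,50,75,98]).round(0))
```

```text
top green [155 244  37  36 940] top z 210.5 mid [501.3 219.4 209.5] ext [32.4 33.   6. ] zhist [153. 177. 181. 209. 211.]
top green [310 248  38  36 960] top z 190.4 mid [491.5 -17.6 189.7] ext [32.5 33.7  6.5] zhist [151. 157. 159. 189. 192.]
top blue [417 193  33  32 698] top z 205.1 mid [ 578.1 -188.6  204.3] ext [31.3 32.   6.3] zhist [170. 172. 186. 204. 206.]
scene green [317 176  24  23 365] top z 209.2 mid [502.5 215.8 208.1] ext [32.6 31.8  5.2] zhist [175. 177. 186. 206. 210.]
scene green [257 236  33  30 609] top z 189.9 mid [492.9 -20.  188.6] ext [33.  32.5  5.2] zhist [150. 156. 162. 186. 190.]
scene blue [257 295  24  17 293] top z 205.1 mid [ 578.5 -190.1  203.6] ext [33.4 32.   5. ] zhist [201. 203. 204. 204. 205.]
scene blue [251 310  38  22 404] top z 175.5 mid [ 578.9 -191.5  174.9] ext [52.4 52.7  6.8] zhist [146. 171. 172. 173. 181.]
```

Create h.py:
```python
import sys,numpy as np
from cell import manip
from scipy.spatial.transform import Rotation as Ro
def to(x,y,z):
    s=manip.read_state(); R=Ro.from_euler("xyz",s["eef_rot"])
    print("at",s["eef_pos"].round(1),"tool delta",R.inv().apply(np.array([x,y,z])-s["eef_pos"]).round(1),"t",s["clock"],s["eef_rot"].round(4))
if __name__=="__main__": to(*map(float,sys.argv[1:]))
```

```text
(no output)
```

{"fn": "run_rows", "kwargs": {
  "plan": {"motion": [[-40,-18,-10,0,0,0],[-80,-36,-20,0,0,0],[-120,-54,-30,0,0,0],[-160,-72,-30,0,0,0],[-200,-90,-30,0,0,0]]},
  "finger_gap": 0
}}

```text
clock: 0.6
eef_pos: [337.3, 370.7, 235.6]
eef_rot: [3.141, 0.0, 2.817]
wrist_force: [-0.4, 0.0, 0.0]
finger_gap: 57.5
finger_force: 0.0
```

{"fn": "run_rows", "kwargs": {
  "plan": {"motion": [[-40,-18,0,0,0,0],[-80,-36,0,0,0,0],[-120,-54,0,0,0,0],[-160,-72,0,0,0,0],[-205,-93,0,0,0,0]]}
}}

```text
clock: 1.1
eef_pos: [501.8, 217.3, 235.3]
eef_rot: [-3.142, -0.0, 2.817]
wrist_force: [0.4, 0.8, 0.6]
finger_gap: 17.3
finger_force: 0.0
```

{"fn": "run_rows", "kwargs": {
  "plan": {"motion": [[0,0,0,0,0,0],[0,0,0,0,0,0],[0,0,0,0,0,0]]}
}}

```text
clock: 1.4
eef_pos: [500.3, 219.2, 235.3]
eef_rot: [-3.141, -0.0, 2.817]
wrist_force: [-0.4, 0.7, 0.7]
finger_gap: 0.1
finger_force: 0.0
```

```bash
python3 h.py 501.5 218.5 215
```

```text
at [500.3 219.2 235.3] tool delta [-1.4 -0.3 20.3] t 1.4 [-3.1414e+00 -5.0000e-04  2.8175e+00]
```

{"fn": "run_rows", "kwargs": {
  "plan": {"motion": [[-1,0,10,0,0,0],[-1,0,20,0,0,0],[-1,0,24,0,0,0],[-1,0,28,0,0,0],[-1,0,32,0,0,0]]}
}}

```text
clock: 1.9
eef_pos: [501.5, 218.6, 203.6]
eef_rot: [3.141, -0.0, 2.817]
wrist_force: [-6.1, 0.1, 5.9]
finger_gap: 0.7
finger_force: 3.2
```

{"fn": "run_rows", "kwargs": {
  "plan": {"motion": [[0,0,3,0,0,0],[0,0,6,0,0,0],[0,0,9,0,0,0],[0,0,11,0,0,0],[0,0,12,0,0,0]]}
}}

```text
clock: 2.4
eef_pos: [501.5, 218.5, 191.7]
eef_rot: [3.141, -0.0, 2.817]
wrist_force: [-5.5, 0.2, 5.4]
finger_gap: 0.3
finger_force: 2.9
```

{"fn": "run_rows", "kwargs": {
  "plan": {"motion": [[0,0,1,0,0,0],[0,0,2,0,0,0],[0,0,3,0,0,0],[0,0,3,0,0,0]]}
}}

```text
clock: 2.8
eef_pos: [501.6, 218.5, 188.6]
eef_rot: [3.141, -0.0, 2.817]
wrist_force: [-1.6, -0.1, 2.8]
finger_gap: 0.4
finger_force: 1.5
```

{"fn": "run_rows", "kwargs": {
  "plan": {"motion": [[0,0,0.5,0,0,0],[0,0,1,0,0,0],[0,0,1,0,0,0]]}
}}

```text
clock: 3.1
eef_pos: [501.7, 218.5, 188.2]
eef_rot: [3.141, 0.0, 2.817]
wrist_force: [-5.8, 0.0, 9.7]
finger_gap: 0.2
finger_force: 4.7
```

{"fn": "run_rows", "kwargs": {
  "plan": {"motion": [[0,0,-25,0,0,0],[0,0,-45,0,0,0],[-14,-46,-50,0,0,0],[-28,-92,-50,0,0,0],[-42,-138,-50,0,0,0]]}
}}

```text
clock: 3.6
eef_pos: [497.4, 72.7, 237.5]
eef_rot: [3.141, 0.001, 2.818]
wrist_force: [1.0, -0.8, 0.4]
finger_gap: 0.4
finger_force: 0.0
```

{"fn": "run_rows", "kwargs": {
  "plan": {"motion": [[-12,-45,0,0,0,0],[-24,-90,0,0,0,0],[-24,-90,0,0,0,0],[-24,-90,0,0,0,0]]},
  "finger_gap": 70
}}

```text
clock: 4.0
eef_pos: [491.7, -19.5, 237.4]
eef_rot: [3.141, 0.0, 2.815]
wrist_force: [-0.1, 0.0, -0.9]
finger_gap: 28.7
finger_force: 0.0
```

```bash
python3 h.py 491.7 -18.8 162
```

Run:
```python
from cell import manip
import cv2,numpy as np
p,d=manip.camera("top"); w,_=manip.camera("wrist"); cv2.imwrite("pics/both.png",cv2.resize(np.hstack([p,w]),(800,300))[...,::-1])
c=manip.camera_info("top"); R=cv2.Rodrigues(c["rvec"])[0]
m=cv2.inRange(cv2.cvtColor(p,cv2.COLOR_RGB2HSV),(50,120,120),(70,255,255)); m[:,260:]=0
v,u=np.where((m>0)&(d>0)); z=d[v,u]; P=(np.linalg.inv(c["K"])@np.stack([u*z,v*z,z])-c["tvec"][:,None]).T@R
print(np.percentile(P[:,2],[25,50,75,90,98]))
```

```text
at [491.7 -19.5 237.4] tool delta [ 0.2  0.7 75.4] t 4.0 [3.1415e+00 1.0000e-04 2.8147e+00]
[146.36827199 150.01670685 157.60895367 188.32255194 189.96948031]
```

View pics/both.png

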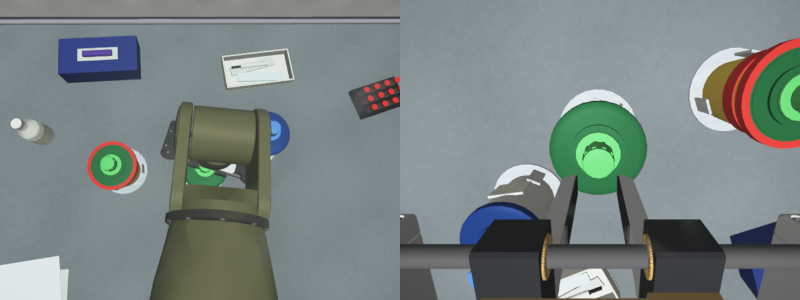

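The full cap's top reads 188 to 190 mm, so it is shut. In the wrist view the fresh cap at (598,160) is centred between the opening fingers, so I'll descend on it.

{"fn": "run_rows", "kwargs": {
  "plan": {"motion": [[0,0,0,0,0,0],[0,0,0,0,0,0],[0,0,0,0,0,0],[0,0,15,0,0,0],[0,0,35,0,0,0]]},
  "finger_gap": 70
}}

```text
clock: 4.6
eef_pos: [492.1, -18.6, 202.7]
eef_rot: [3.141, 0.002, 2.817]
wrist_force: [0.5, 0.4, -0.4]
finger_gap: 69.7
finger_force: 0.0
```

{"fn": "run_rows", "kwargs": {
  "plan": {"motion": [[0,1,15,0,0,0],[0,1,30,0,0,0],[0,1,37,0,0,0],[0,1,40,0,0,0]]}
}}

```text
clock: 5.0
eef_pos: [491.9, -17.8, 162.0]
eef_rot: [-3.141, -0.001, 2.817]
wrist_force: [0.1, 0.0, 0.2]
finger_gap: 69.9
finger_force: 0.0
```

{"fn": "run_rows", "kwargs": {
  "plan": {"motion": [[0,0,0,0,0,0],[0,0,0,0,0,0],[0,0,0,0,0,0],[0,0,0,0,0,0],[0,0,0,0,0,0]]},
  "finger_gap": 20,
  "clamp_n": 40
}}

```text
clock: 5.5
eef_pos: [492.2, -17.8, 162.7]
eef_rot: [3.141, 0.0, 2.817]
wrist_force: [4.2, 14.7, -1.0]
finger_gap: 33.5
finger_force: 26.8
```

{"fn": "run_rows", "kwargs": {
  "plan": {"motion": [[0,-0.5,0,0,0,0],[0,-1,0,0,0,0],[0,-1,-3,0,0,0],[0,-1,-6,0,0,0],[0,-1,-10,0,0,0]]}
}}

```text
clock: 6.0
eef_pos: [492.1, -17.7, 172.1]
eef_rot: [3.139, 0.0, 2.817]
wrist_force: [6.6, 9.6, -5.9]
finger_gap: 33.3
finger_force: 40.0
```

{"fn": "run_rows", "kwargs": {
  "plan": {"motion": [[0,0,-4,0,0,0],[0,0,-8,0,0,0],[0,0,-12,0,0,0],[0,0,-14,0,0,0],[0,0,-15,0,0,0]]}
}}

```text
clock: 6.5
eef_pos: [492.1, -17.7, 187.3]
eef_rot: [3.139, 0.0, 2.817]
wrist_force: [5.7, 9.1, -7.1]
finger_gap: 33.5
finger_force: 40.0
```

{"fn": "run_rows", "kwargs": {
  "plan": {"motion": [[0,0,-1,0,0,0],[0,0,-2,0,0,0],[0,0,-3,0,0,0],[0,0,-4,0,0,0]]}
}}

```text
clock: 6.9
eef_pos: [492.1, -17.7, 191.1]
eef_rot: [3.139, 0.0, 2.817]
wrist_force: [6.0, 9.3, -7.2]
finger_gap: 33.8
finger_force: 40.0
```

{"fn": "run_rows", "kwargs": {
  "plan": {"motion": [[0,0,-0.5,0,0,0],[0,0,-1,0,0,0],[0,0,-1,0,0,0]]}
}}

```text
clock: 7.2
eef_pos: [492.0, -17.7, 191.5]
eef_rot: [3.139, -0.0, 2.817]
wrist_force: [8.7, 10.4, -12.3]
finger_gap: 33.2
finger_force: 40.0
```

{"fn": "run_rows", "kwargs": {
  "plan": {"motion": [[0,0,0,0,0,0],[0,0,0,0,0,0],[0,0,0,0,0,0],[0,0,0,0,0,0],[0,0,0,0,0,0]]},
  "finger_gap": 70
}}

```text
clock: 7.7
eef_pos: [491.7, -19.0, 192.5]
eef_rot: [-3.142, 0.0, 2.817]
wrist_force: [-0.3, 0.0, -0.6]
finger_gap: 68.7
finger_force: 0.0
```

{"fn": "run_rows", "kwargs": {
  "plan": {"motion": [[0,0,-15,0,0,0],[0,0,-35,0,0,0],[0,0,-60,0,0,0],[0,0,-80,0,0,0],[0,0,-80,0,0,0]]}
}}

```text
clock: 8.2
eef_pos: [492.4, -19.0, 274.8]
eef_rot: [3.141, 0.004, 2.817]
wrist_force: [-0.3, 0.8, 1.0]
finger_gap: 70.0
finger_force: 0.0
```

{"fn": "run_rows", "kwargs": {
  "plan": {"motion": [[40,0,0,0,0,0],[80,0,0,0,0,0],[120,0,0,0,0,0],[160,0,0,0,0,0],[190,0,0,0,0,0]]}
}}

```text
clock: 8.7
eef_pos: [309.6, 42.1, 271.3]
eef_rot: [-3.141, -0.001, 2.817]
wrist_force: [0.7, 0.4, -0.3]
finger_gap: 70.0
finger_force: 0.0
```

{"fn": "run_rows", "kwargs": {
  "plan": {"motion": [[0,0,0,0,0,0],[0,0,0,0,0,0],[0,0,0,0,0,0]]}
}}

```text
clock: 9.0
eef_pos: [312.2, 41.5, 272.0]
eef_rot: [-3.141, -0.001, 2.817]
wrist_force: [-0.0, 0.1, -0.6]
finger_gap: 70.4
finger_force: 0.0
```

Run:
```python
from cell import manip
import cv2,numpy as np
for n in("top","scene"):
    p,d=manip.camera(n); c=manip.camera_info(n); R=cv2.Rodrigues(c["rvec"])[0]
    h=cv2.cvtColor(p,cv2.COLOR_RGB2HSV)
    for lo,hi in(((50,120,120),(70,255,255)),((100,100,165),(118,255,255))):
        k,l,s,_=cv2.connectedComponentsWithStats(cv2.inRange(h,lo,hi))
        for i in range(1,k):
            if s[i,4]<150: continue
            v,u=np.where((l==i)&(d>0)); z=d[v,u]; P=(np.linalg.inv(c["K"])@np.stack([u*z,v*z,z])-c["tvec"][:,None]).T@R
            print(n,s[i],np.median(P,0).round(),np.percentile(P[:,2],[5,50,90,98]).round(1))
```

```text
top [ 310  245   39   39 1046] [489. -17. 188.] [150.3 187.6 219.1 220.1]
top [160 246  35  35 896] [499. 216. 159.] [151.7 158.9 189.2 190.3]
top [417 193  33  32 700] [ 575. -185.  177.] [170.4 176.9 205.1 206. ]
scene [315 185  28  24 420] [505. 207. 160.] [149.3 160.2 187.5 188.8]
scene [258 222  29  30 571] [496. -30. 196.] [183.  195.5 217.9 218.7]
scene [257 295  24  18 294] [ 579. -192.  204.] [200.4 203.6 204.6 205.1]
scene [251 310  38  22 411] [ 586. -200.  172.] [145.3 171.6 173.5 180.7]
```

Cap tops now read 218 to 219 mm on the fresh pot, 188 to 189 mm on the full pot, and an unchanged 205 mm on the blue cap.

```bash
python3 -c "
from cell import manip
print(manip.sign_off())"
```

```text
the job is handed in; nothing more can be done
None
```

The taped pot's cap is shut, the fresh pot's cap is pulled fully up and the blue cap is unmoved by the final camera check; the job was handed in at about 9 s, with no verdict shown.

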